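# Reset a pressure regulator on the hydraulic test bench

### The job

Reset the pressure regulator: turn its lock ring anticlockwise by the lever until it is quite free, then turn the bar knob on top clockwise until the gauge needle points at the set hand. Then lock it again: turn the ring clockwise until it is firmly tight, with about 15 N of push at the lever's upright handle and never above 20 N, and let go with the needle still on the set hand and the loose fittings around it left alone.

Things in the scene. Friction and masses are not known exactly. Their poses are not given: they have to be found in the camera images.
- lock_handle (a point): Black upright round handle (14 mm across, free part 121 to 172 mm above the bench) at the end of the lock ring's lever. Point on its axis, 152 mm above the bench, 90 mm from the regulator's vertical axis, about which it circles. The ring is steel, 92 mm across, 107 to 125 mm above the bench; its flat lever (top at 121 mm) reaches out to the handle.
- lock_ring (a joint): Angle of the lock ring, rad, clockwise from above positive (tightens), range -1 to 1; it stays where left. Free, it drags 1 to 2 N at the handle; past the bite the push grows about 50 N per rad. Starts tight: under 10 N breaks it loose, free within 0.35 rad. Where it bites varies and shifts clockwise as the knob goes clockwise, so feel for it: the old place is too loose.
- adjuster_grip (a point): Centre of the black bar grip on top: 52 mm long along this frame's x, 14 mm thick along its y, 142 to 178 mm above the bench; the point is on the regulator's vertical axis, 160 mm up. Below the bar is only a 22 mm stem, down to the ring's top at 125 mm. Clamped while the ring is tight (do not force it); with the ring free it turns with about 0.08 N m and stays where left.
- adjuster (a joint): Angle of the bar grip, rad, clockwise seen from above positive, range -0.6 to 1.6. The needle turns 2 rad for each rad of it, the same way. 0.4 to 1.2 rad of turn is needed.
- needle (a joint): Angle of the gauge needle, rad, clockwise from above positive, 0 when it points to the regulator's +y. Long thin black hand, 36 mm from pivot to tip, 3.4 mm wide, at the centre of the white face-up dial (108 mm across, 99 mm above the bench), 165 mm from the regulator's axis towards its +y.
- set_hand (a joint): Angle of the set hand, same zero and direction as the needle: the short broad black arrow (9 mm wide, 19 mm long, tip pointing inwards) at the rim of the dial, whose angle the needle must match. It stays put.
- needle_hand (a point): The needle; origin on the dial's centre, its y axis points along the hand to its tip.
- set_arrow (a point): The set hand; origin on the dial's centre, its y axis points outward through the arrow.
- regulator: The whole fixed regulator unit on its aluminium plate (150 by 360 by 12 mm), origin on the bench under the vertical axis of knob and ring, z up; the dial is towards its y, the lever roughly towards its -y.
- clamp_washer: Clamp washer hidden inside the regulator head, pressed by the tightened ring onto the adjuster. Its contact force is the clamp force: 0 with the ring free; 8 N of push at the handle gives about 9 N, 15 N about 19 N, 20 N about 26 N (friction varies a little); kept when the handle is let go.
- elbow_block: Loose bystander: aluminium block 50 by 50 by 40 mm with a short steel neck, origin under its middle; leave alone.
- ferrule: Loose bystander: round steel hose ferrule, 40 mm across, 50 mm tall, origin under its middle; leave alone.
- adapter: Loose bystander: brass adapter fitting, 38 mm across, 45 mm tall, origin under its middle; leave alone.

How it is judged:
By the outcome, as a careful person would: the job done as asked, in the order asked, and still so for the second after the job is handed in, with the robot touching nothing.
It also fails if it takes over 64 s, if anything falls off the work surface, if the arm or the gripper's body presses on something with over 40 N, if the wrist force passes 120 N, or if a joint passes its speed limit or range.

### The arm

A 6-joint arm with a two-finger parallel gripper is mounted at the origin on the work surface. World frame = base frame: x ahead of the robot, y to its left, z up, the work surface at z = 0. Lengths are in m, angles in rad, forces in N, time in s.
With the tool pointing down it reaches from about 0.3 to 0.775 m from the base axis. Payload 14.6 kg.
Tool frame: the origin (TCP) lies at the very end of the fingers, on their centre line; the grasp point (between the pads) lies 19 mm behind it; z points along the fingers, y is the line along which they close (so a half turn about z gives the same grasp; the last joint's range is limited). The gripper opens to 94 mm and grips with 3 to 60 N. Pads are 16 mm wide; open, the fingers measure 119 mm over their backs; the gripper's body (75 mm by 177 mm) begins 78 mm behind the grasp point.
Start: joints at [-1.41, 0.3, 1.521, -0, 1.321, -0.067], TCP at [0.124, -0.536, 0.205] pointing down, gripper open.
Joint ranges: [-3.03, 3.03], [-0.79, 2.21], [0.23, 2.52], [-1.04, 4.18], [0, 3.07], [-2.55, 2.55]. Speed limits (rad/s): [2.22, 2.22, 2.57, 3.14, 3.14, 3.14].

### API

Orientations are given as [roll, pitch, yaw] about the fixed x, y, z axes, in that order (R = Rz(yaw) Ry(pitch) Rx(roll)).
In Python, from station import ctrl gives the robot as it stands.
- The arm moves only by the tool move_arm, never from a script. Its argument "increments" is a list of rows, each a list of 7 numbers: the opening, from 0 (shut) to 1 (fully open), then the shift along the tool's x, y, z in units of 50 mm (1.0 is 50 mm), then the turn, a rotation vector about the tool's x, y, z in rad. In form: [[claw, tx, ty, tz, rx, ry, rz], ...]. A call has 1 to 20 rows; each row shifts and turns the commanded pose from where the row before left it, along the tool's axes as they then stand; what a row does not reach is not made up. A row lasts 1/10 s, in which the tool goes at most 50 mm and 8.59 degrees, less where a joint would pass 70% of its speed; a pose out of reach is approached as far as the arm can. A call is refused whole if a number of a shift passes 1 or a number of a turn 0.15, either way. A call with a gripper value outside its range is refused whole. The fingers move at their own pace and stop on an object; "force" is the grip in N (left out, the last holds). Time passes only in rows, so rows that do not move let the fingers close. It gives the time, the measured TCP pose, the force, the opening and the grip force at its end, in the units of the state.
- ctrl.get_obs(): the state, without advancing time (a new reading comes with each control period).
- ctrl.camera(name): name is "scene" or "side" or "wrist"; returns a dict with "color" (384x512x3 uint8, blue, green, red), "K" (3x3 intrinsics, pixels), "pose" (4x4, takes a point from camera to world coordinates); the wrist camera has in their place "tool_from_camera" (4x4, takes a point from camera to tool coordinates, whose origin is the TCP and whose axes are the flange's). Camera axes: x right, y down, z forward; pixel columns grow to the right and rows downward; lengths in m; the calibration is good to about 2 mm. A picture is of the moment at which its call begins: read the wrist's pose just before it. There is no depth.
- ctrl.hand_in(): hands the job in; it is judged then, once.
Trained networks look in a picture, given as the dict that the camera call returned (one of the last four; its "shot" number tells which), for a name from the list of things; names that differ only in an ending like _2 or _b are one class to them, and where a whole thing is asked for, a point or a joint stands for the part that bears it (a point fixed in the world has none). Each returns a list of dicts, best first, with "conf" (0 to 1); they miss things now and then, are a little off and sometimes report something else, mostly with a low value. They report only what shows in the picture. A call takes as long as a camera call.
- ctrl.cut_out(name, picture): "mask" (384x512 bool, what is visible of it) and "centre" ([row, column] in pixels, amid what is visible of it).
The state is a dict: "time_s": time; "qpos": joint angles; "joint_vel": joint speeds; "tau": joint torques, N m; "ee_pos": TCP position; "eef_rot": TCP orientation; "force": force on the tool from outside, world axes, zero at the start; "moment": the same for the moment, N m; "grip_width": finger opening in m; "grip_force": force on a finger pad.
Only numpy, scipy, OpenCV 4.12 (cv2) and the standard library are available. Lean on these libraries where they do the work, as an engineer would, in place of code of your own. Each camera call takes 0.05 s, during which the arm holds its last target. There are 200 camera calls.

## Working session

There is one attempt and no reset: what is moved stays moved. The work goes in short steps, Python scripts to look and compute and a tool call to move; the robot and the scene stay as the last step left them, time stands still between calls to the robot, and variables do not carry over. Pictures are saved under pics/ and viewed, at most 10 in all, crops included, and the job is handed in when it is done.

Besides the shell and the picture viewer there is one more tool, called after "Request:" as name(argument=value, ...), one argument or row to a line, values as JSON. move_arm: Moves the arm, as the interface text tells. Its arguments: {"type":"object","properties":{"increments":{"type":"array","items":{"type":"array","items":{"type":"number"}}},"force":{"type":"number"}},"required":["increments"]}

```bash
mkdir -p pics; ls; cat > h.py <<'E'
import numpy as np, cv2
from scipy.spatial.transform import Rotation as R
from station import ctrl
def tool():
    o=ctrl.get_obs(); T=np.eye(4); T[:3,:3]=R.from_euler('xyz',o['eef_rot']).as_matrix(); T[:3,3]=o['ee_pos']; return T
def shot(n):
    T=tool(); c=ctrl.camera(n)
    c['P']=np.array(c['pose']) if 'pose' in c else T@np.array(c['tool_from_camera'])
    return c
def ray(c,u,v,z):
    P=c['P']; d=P[:3,:3]@np.linalg.solve(np.array(c['K']),[u,v,1.]); return P[:3,3]+d*(z-P[2,3])/d[2]
E
python3 - <<'E'
from h import *
o=ctrl.get_obs(); print(o)
ims=[]
for n in ['scene','side','wrist']:
    c=shot(n); ims.append(c['color']); print(n,c['P'].round(3).tolist())
    cv2.imwrite(f'pics/{n}0.png',c['color'])
    for k,z in [('lock_handle',.15),('adjuster_grip',.17),('needle',.099),('set_hand',.099),('elbow_block',.03),('ferrule',.03),('adapter',.03),('regulator',.05),('lock_ring',.12)]:
        for d in ctrl.cut_out(k,c)[:1]:
            r,q=d['centre']; print(k,round(d['conf'],2),[round(q),round(r)],int(d['mask'].sum()),ray(c,q,r,z).round(3))
cv2.imwrite('pics/a.png',cv2.resize(np.vstack([np.hstack(ims[:2])]),(800,300)))
E
```

```text
pics
{'time_s': 0.0, 'qpos': array([-1.40960118e+00,  3.00451980e-01,  1.52157058e+00, -2.07183824e-05,
        1.32068869e+00, -6.65921092e-02]), 'joint_vel': array([-4.92456232e-05,  1.08762730e-03,  3.44620713e-05,  6.89215693e-04,
       -1.14351912e-04, -8.17015557e-04]), 'tau': array([-8.16627271e-04, -5.31809092e+01, -3.52740777e+01,  7.08568026e-02,
        2.44136655e-02, -9.26714347e-05]), 'ee_pos': array([ 0.1241573 , -0.53554057,  0.20490126]), 'eef_rot': array([-3.14047520e+00, -5.44112146e-05,  2.27792368e-01]), 'force': array([ 0.7629175 , -1.33895729,  0.26787088]), 'moment': array([-0.0027344 , -0.02066656,  0.04493375]), 'grip_force': 0.0, 'grip_width': 0.09380041329280771}
scene [[-0.67, 0.491, -0.557, 0.948], [0.742, 0.456, -0.492, 0.347], [0.012, -0.743, -0.67, 0.567], [0.0, 0.0, 0.0, 1.0]]
lock_handle 0.61 [251, 179] 1375 [0.576 0.014 0.15 ]
adjuster_grip 0.68 [258, 160] 478 [0.543 0.004 0.17 ]
needle 0.49 [325, 227] 32 [0.54  0.164 0.099]
set_hand 0.36 [306, 235] 37 [0.578 0.15  0.099]
elbow_block 0.69 [341, 200] 333 [0.386 0.119 0.03 ]
ferrule 0.77 [187, 221] 319 [ 0.662 -0.087  0.03 ]
adapter 0.55 [226, 256] 298 [0.671 0.039 0.03 ]
regulator 0.56 [288, 229] 12736 [0.551 0.094 0.05 ]
lock_ring 0.73 [248, 180] 1470 [ 0.556 -0.009  0.12 ]
side [[-0.969, -0.193, 0.157, 0.456], [-0.248, 0.704, -0.666, 0.468], [0.018, -0.684, -0.729, 0.626], [0.0, 0.0, 0.0, 1.0]]
lock_handle 0.75 [282, 196] 1335 [0.515 0.038 0.15 ]
adjuster_grip 0.59 [274, 177] 634 [0.536 0.015 0.17 ]
set_hand 0.4 [229, 257] 42 [0.58  0.152 0.099]
elbow_block 0.79 [326, 290] 1100 [0.408 0.132 0.03 ]
ferrule 0.64 [231, 182] 276 [ 0.654 -0.082  0.03 ]
adapter 0.61 [208, 223] 240 [0.663 0.044 0.03 ]
regulator 0.76 [264, 266] 13242 [0.525 0.124 0.05 ]
lock_ring 0.75 [279, 192] 1532 [0.527 0.004 0.12 ]
wrist [[0.225, -0.94, -0.254, 0.198], [-0.974, -0.218, -0.058, -0.519], [-0.001, 0.261, -0.965, 0.385], [0.0, 0.0, 0.0, 1.0]]
```

View pics/scene0.png

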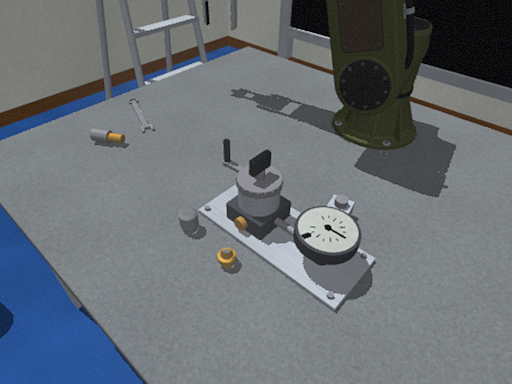

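View pics/side0.png

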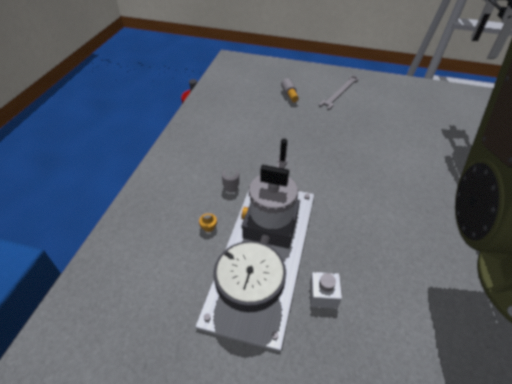

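The scene view shows the handle at about (227,150), the bar at (260,162), the dial centre at (327,228), and the set arrow at (307,235). The side view shows the handle at (283,150), the bar at (274,175), the dial centre at (250,271), and the set arrow at (228,255).

```bash
python3 - <<'E'
from h import *
for n,pts in [('scene',[('handle',227,150,.150),('bar',260,162,.160),('dial',327.5,229,.099)]),('side',[('handle',283.5,151,.15),('bar',274.5,176,.16),('dial',250,271,.099)])]:
    c=shot(n)
    for k,u,v,z in pts: print(n,k,ray(c,u,v,z).round(4))
E
```

```text
scene handle [ 0.5411 -0.0833  0.15  ]
scene bar [0.5356 0.0017 0.16  ]
scene dial [0.5409 0.1699 0.099 ]
side handle [ 0.5379 -0.0808  0.15  ]
side bar [0.5379 0.003  0.16  ]
side dial [0.5387 0.1688 0.099 ]
```

```bash
cat >> h.py <<'E'
def rows(wps,claw,tot=None):
    """wps: list of (x,y,z,yaw,n) from the present pose, tool held down"""
    T=tool(); out=[]
    for x,y,z,yaw,n in wps:
        p0=T[:3,3].copy(); rv=(R.from_matrix(T[:3,:3]).inv()*R.from_euler('xyz',[np.pi,0,yaw])).as_rotvec()/n
        for i in range(n):
            s=T[:3,:3].T@(p0+(np.array([x,y,z])-p0)*(i+1)/n-T[:3,3])/.05
            s=s.round(2); r=rv.round(3)
            out.append([claw]+(s+0).tolist()+(r+0).tolist())
            T[:3,3]+=T[:3,:3]@s*.05; T[:3,:3]=T[:3,:3]@R.from_rotvec(r).as_matrix()
    print(str(out).replace(' ','')); print('max',np.abs(np.array(out)[:,1:]).max(0))
def obs():
    o=ctrl.get_obs(); print({k:np.round(o[k],3).tolist() for k in ['time_s','ee_pos','eef_rot','force','moment','grip_width','grip_force','qpos']})
E
python3 - <<'E'
from h import *
rows([(.54,.06,.32,1.55,20)],1)
E
```

```text
[[1,0.54,-0.49,-0.11,0.0,0.0,-0.066],[1,0.57,-0.45,-0.12,0.0,0.0,-0.066],[1,0.6,-0.41,-0.11,0.0,0.0,-0.066],[1,0.62,-0.37,-0.12,0.0,0.0,-0.066],[1,0.65,-0.33,-0.11,0.0,0.0,-0.066],[1,0.67,-0.28,-0.12,0.0,0.0,-0.066],[1,0.68,-0.24,-0.11,0.0,0.0,-0.066],[1,0.7,-0.2,-0.12,0.0,0.0,-0.066],[1,0.72,-0.15,-0.11,0.0,0.0,-0.066],[1,0.71,-0.1,-0.12,0.0,0.0,-0.066],[1,0.73,-0.05,-0.11,0.0,0.0,-0.066],[1,0.73,-0.01,-0.11,0.0,0.0,-0.066],[1,0.72,0.05,-0.12,0.0,0.0,-0.066],[1,0.72,0.09,-0.11,0.0,0.0,-0.066],[1,0.72,0.13,-0.12,0.0,0.0,-0.066],[1,0.7,0.19,-0.11,0.0,0.0,-0.066],[1,0.69,0.23,-0.12,0.0,0.0,-0.066],[1,0.67,0.27,-0.11,0.0,0.0,-0.066],[1,0.65,0.32,-0.12,0.0,0.0,-0.066],[1,0.63,0.36,-0.11,0.0,0.0,-0.066]]
max [0.73  0.49  0.12  0.    0.    0.066]
```

Request:
move_arm(
  increments=[
    [1,0.54,-0.49,-0.11,0,0,-0.066],
    [1,0.57,-0.45,-0.12,0,0,-0.066],
    [1,0.6,-0.41,-0.11,0,0,-0.066],
    [1,0.62,-0.37,-0.12,0,0,-0.066],
    [1,0.65,-0.33,-0.11,0,0,-0.066],
    [1,0.67,-0.28,-0.12,0,0,-0.066],
    [1,0.68,-0.24,-0.11,0,0,-0.066],
    [1,0.7,-0.2,-0.12,0,0,-0.066],
    [1,0.72,-0.15,-0.11,0,0,-0.066],
    [1,0.71,-0.1,-0.12,0,0,-0.066],
    [1,0.73,-0.05,-0.11,0,0,-0.066],
    [1,0.73,-0.01,-0.11,0,0,-0.066],
    [1,0.72,0.05,-0.12,0,0,-0.066],
    [1,0.72,0.09,-0.11,0,0,-0.066],
    [1,0.72,0.13,-0.12,0,0,-0.066],
    [1,0.7,0.19,-0.11,0,0,-0.066],
    [1,0.69,0.23,-0.12,0,0,-0.066],
    [1,0.67,0.27,-0.11,0,0,-0.066],
    [1,0.65,0.32,-0.12,0,0,-0.066],
    [1,0.63,0.36,-0.11,0,0,-0.066],
  ],
)

```text
time_s: 3.6
ee_pos: [0.5405, 0.0613, 0.3203]
eef_rot: [3.141, 0.0, 1.551]
force: [-0.0, -1.0, 0.3]
grip_width: 0.0938
grip_force: 0.0
```

Request:
move_arm(
  increments=[
    [1,0,0,0,0,0,0],
    [1,0,0,0,0,0,0],
  ],
)

```text
time_s: 3.8
ee_pos: [0.5398, 0.0602, 0.3195]
eef_rot: [-3.141, 0.0, 1.548]
force: [-0.2, 0.2, 0.8]
grip_width: 0.0941
grip_force: 0.0
```

```bash
python3 - <<'E'
from h import *
obs()
c=shot('wrist'); cv2.imwrite('pics/w1.png',c['color']); print(np.array(c['K']).round(1).tolist(), c['P'].round(4).tolist())
np.savez('w1.npz',K=c['K'],P=c['P'])
for k,z in [('lock_handle',.172),('adjuster_grip',.178),('needle',.099),('set_hand',.099),('lock_ring',.125)]:
    for d in ctrl.cut_out(k,c)[:2]:
        r,q=d['centre']; m=d['mask']; v,u=np.nonzero(m)
        print(k,round(d['conf'],2),[round(q),round(r)],len(u),(u.min(),u.max(),v.min(),v.max()),ray(c,q,r,z).round(4), cv2.minAreaRect(np.c_[u,v].astype(np.float32)))
E
```

```text
{'time_s': 3.8, 'ee_pos': [0.54, 0.06, 0.32], 'eef_rot': [-3.141, 0.0, 1.548], 'force': [-0.157, 0.237, 0.771], 'moment': [-0.045, -0.046, 0.007], 'grip_width': 0.094, 'grip_force': 0.0, 'qpos': [0.044, 0.226, 1.353, -0.0, 1.564, 0.066]}
[[310.3, 0.0, 254.6], [0.0, 310.3, 191.6], [0.0, 0.0, 1.0]] [[0.9997, -0.0217, -0.0077, 0.5414], [-0.023, -0.9654, -0.2596, 0.1358], [-0.0018, 0.2597, -0.9657, 0.4987], [0.0, 0.0, 0.0, 1.0]]
adjuster_grip 0.83 [257, 225] 1053 (np.int64(233), np.int64(279), np.int64(209), np.int64(237)) [0.5411 0.0112 0.178 ] ((256.0, 223.0), (28.0, 46.0), 90.0)
needle 0.68 [255, 76] 151 (np.int64(249), np.int64(258), np.int64(50), np.int64(86)) [0.5417 0.1735 0.099 ] ((253.5, 68.0), (9.0, 36.0), 0.0)
needle 0.33 [258, 206] 3665 (np.int64(219), np.int64(292), np.int64(179), np.int64(299)) [0.5419 0.0077 0.099 ] ((248.4076385498047, 235.02748107910156), (72.93806457519531, 116.12017822265625), 20.297569274902344)
lock_ring 0.69 [262, 212] 3658 (np.int64(219), np.int64(292), np.int64(178), np.int64(299)) [0.5475 0.0077 0.125 ] ((264.87078857421875, 234.31698608398438), (117.86107635498047, 72.7225112915039), 66.41297149658203)
```

View pics/w1.png

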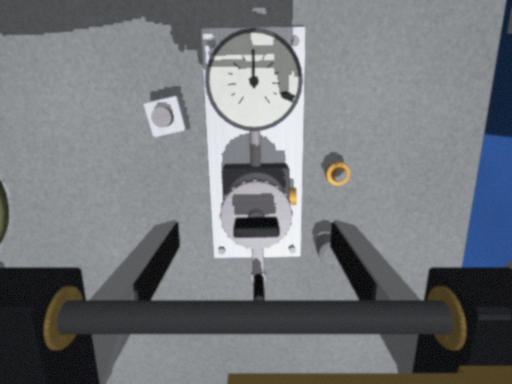

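The wrist view shows the dial centre at (254,81), with the needle pointing straight up to (253,50). The set arrow is at (288,97), the bar at (256,228), and the handle leads out to about (259,290). So the needle needs about 2 rad of clockwise turn.

```bash
python3 - <<'E'
from h import *
c=dict(np.load('w1.npz'))
for k,u,v,z in [('dial',254,80.5,.099),('needletip',253,50,.099),('arrow',288,96.5,.099),('barTopL',233,230.5,.178),('barTopR',279,230.5,.178),('ringL',219,213,.125),('ringR',292,213,.125),('h_low',261,275,.121),('h_top',258,298,.172),('plateTL',203,28,.012),('plateTR',306,28,.012),('plateBL',213.5,258,.012),('plateBR',300,256,.012)]: print(k,ray(c,u,v,z).round(4))
im=cv2.imread('pics/w1.png'); cv2.imwrite('pics/w1c.png',np.hstack([cv2.resize(im[195:305,205:305],None,fx=4,fy=4),cv2.resize(im[25:135,204:304],None,fx=4,fy=4)]))
E
```

```text
dial [0.5408 0.1682 0.099 ]
needletip [0.5404 0.2025 0.099 ]
arrow [0.5822 0.1486 0.099 ]
barTopL [0.514  0.0054 0.178 ]
barTopR [0.5649 0.0043 0.178 ]
ringL [0.4926 0.0081 0.125 ]
ringR [0.5854 0.006  0.125 ]
h_low [ 0.5445 -0.0834  0.121 ]
h_top [ 0.5399 -0.0845  0.172 ]
plateTL [0.4697 0.2475 0.012 ]
plateTR [0.6162 0.2441 0.012 ]
plateBL [ 0.464  -0.1121  0.012 ]
plateBR [ 0.613  -0.1116  0.012 ]
```

View pics/w1c.png

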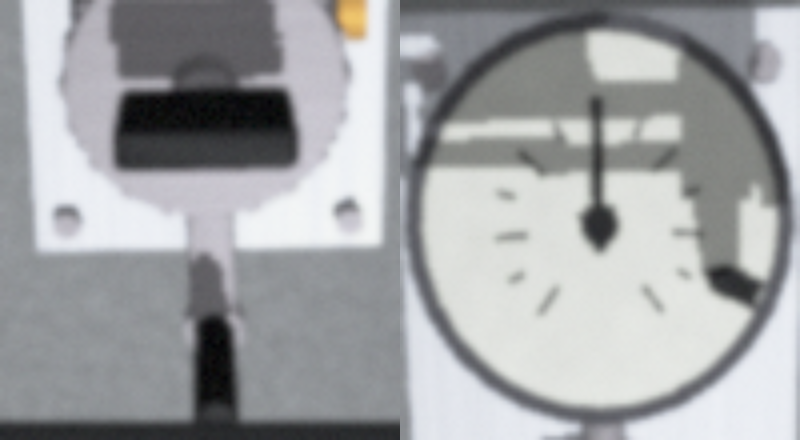

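```bash
python3 - <<'E'
from h import *
rows([(.5415,-.0865,.25,1.571,5),(.5415,-.0865,.134,1.571,5)],.5)
E
```

```text
[[0.5,-0.58,0.02,0.28,0.0,0.0,-0.005],[0.5,-0.58,0.02,0.28,0.0,0.0,-0.005],[0.5,-0.59,0.02,0.28,0.0,0.0,-0.005],[0.5,-0.58,0.01,0.28,0.0,0.0,-0.005],[0.5,-0.58,0.01,0.28,0.0,0.0,-0.005],[0.5,0.0,0.0,0.46,0.0,0.0,0.0],[0.5,0.0,0.0,0.47,0.0,0.0,0.0],[0.5,0.0,0.0,0.46,0.0,0.0,0.0],[0.5,0.0,0.0,0.47,0.0,0.0,0.0],[0.5,0.0,0.0,0.46,0.0,0.0,0.0]]
max [0.59  0.02  0.47  0.    0.    0.005]
```

Request:
move_arm(
  increments=[
    [0.5,-0.58,0.02,0.28,0,0,-0.005],
    [0.5,-0.58,0.02,0.28,0,0,-0.005],
    [0.5,-0.59,0.02,0.28,0,0,-0.005],
    [0.5,-0.58,0.01,0.28,0,0,-0.005],
    [0.5,-0.58,0.01,0.28,0,0,-0.005],
    [0.5,0,0,0.3,0,0,0],
    [0.5,0,0,0.5,0,0,0],
    [0.5,0,0,0.5,0,0,0],
    [0.5,0,0,0.5,0,0,0],
    [0.5,0,0,0.5,0,0,0],
    [0.5,0,0,0,0,0,0],
  ],
)

```text
time_s: 5.2
ee_pos: [0.5404, -0.0857, 0.1323]
eef_rot: [-3.137, -0.001, 1.572]
force: [0.4, -0.2, 0.5]
grip_width: 0.0473
grip_force: 0.0
```

```bash
python3 - <<'E'
from h import *
obs()
c=shot('wrist'); cv2.imwrite('pics/w2.png',c['color'])
E
```

```text
{'time_s': 5.2, 'ee_pos': [0.54, -0.086, 0.132], 'eef_rot': [-3.137, -0.001, 1.572], 'force': [0.355, -0.207, 0.537], 'moment': [-0.016, -0.055, -0.006], 'grip_width': 0.047, 'grip_force': 0.0, 'qpos': [-0.224, 0.367, 1.61, 0.0, 1.17, -0.226]}
```

View pics/w2.png

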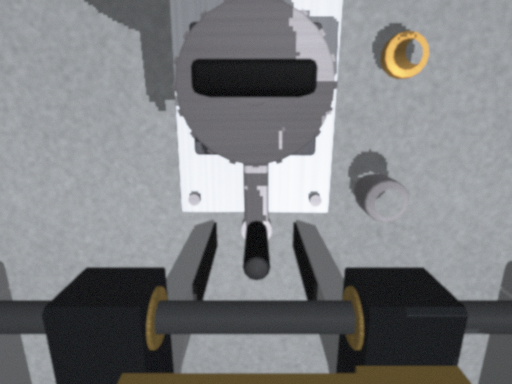

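The handle sits centred between the open fingers at about (257,250), so I'll close gently.

Request:
move_arm(
  increments=[
    [0,0,0,0,0,0,0],
    [0,0,0,0,0,0,0],
    [0,0,0,0,0,0,0],
    [0,0,0,0,0,0,0],
    [0,0,0,0,0,0,0],
  ],
  force=4,
)

```text
time_s: 5.75
ee_pos: [0.5421, -0.0858, 0.1354]
eef_rot: [3.141, 0.0, 1.573]
force: [1.9, 0.7, 1.4]
grip_width: 0.0136
grip_force: 4.0
```

Request:
move_arm(
  increments=[
    [0,0,0,0,0,0,0],
    [0,0,0,0,0,0,0],
  ],
  force=30,
)

```text
time_s: 5.95
ee_pos: [0.5423, -0.0858, 0.1354]
eef_rot: [3.141, 0.0, 1.573]
force: [1.6, 0.6, 4.5]
grip_width: 0.0137
grip_force: 30.0
```

```bash
python3 - <<'E'
from h import *
obs()
E
```

```text
{'time_s': 5.95, 'ee_pos': [0.542, -0.086, 0.135], 'eef_rot': [3.141, 0.0, 1.573], 'force': [1.614, 0.615, 4.547], 'moment': [-0.002, -0.276, 0.026], 'grip_width': 0.014, 'grip_force': 30.002, 'qpos': [-0.224, 0.364, 1.606, 0.0, 1.171, -0.226]}
```

Request:
move_arm(
  increments=[
    [0,0.002,0.09,0,0,0,-0.05],
    [0,0.002,0.09,0,0,0,-0.05],
    [0,0.002,0.09,0,0,0,-0.05],
    [0,0.002,0.09,0,0,0,-0.05],
  ],
)

```text
time_s: 6.35
ee_pos: [0.5599, -0.0835, 0.1353]
eef_rot: [-3.141, -0.001, 1.775]
force: [-3.4, 5.2, 6.2]
grip_width: 0.0134
grip_force: 30.0
```

Request:
move_arm(
  increments=[
    [0,0.002,0.09,0,0,0,-0.05],
    [0,0.002,0.09,0,0,0,-0.05],
    [0,0.002,0.09,0,0,0,-0.05],
    [0,0.002,0.09,0,0,0,-0.05],
  ],
)

```text
time_s: 6.75
ee_pos: [0.5769, -0.0778, 0.1353]
eef_rot: [-3.141, -0.001, 1.975]
force: [-6.4, 6.7, 8.8]
grip_width: 0.0131
grip_force: 30.0
```

Request:
move_arm(
  increments=[
    [0,0.002,0.09,0,0,0,-0.05],
    [0,0.002,0.09,0,0,0,-0.05],
  ],
)

```text
time_s: 6.95
ee_pos: [0.5848, -0.0737, 0.1353]
eef_rot: [-3.141, -0.002, 2.075]
force: [-6.9, 7.0, 9.9]
grip_width: 0.0135
grip_force: 30.0
```

```bash
python3 - <<'E'
from h import *
obs()
p=tool()[:3,3]; d=p[:2]-[.5395,.004]; print(np.hypot(*d),np.arctan2(d[1],d[0])+np.pi/2)
E
```

```text
{'time_s': 6.95, 'ee_pos': [0.585, -0.074, 0.135], 'eef_rot': [-3.141, -0.002, 2.075], 'force': [-6.893, 7.0, 9.877], 'moment': [1.294, 1.184, 0.063], 'grip_width': 0.014, 'grip_force': 30.002, 'qpos': [-0.188, 0.451, 1.483, 0.001, 1.21, -0.693]}
0.08989811528785292 0.5279446962930845
```

Request:
move_arm(
  increments=[
    [0.5,0,0,0,0,0,0],
    [0.5,0,0,0,0,0,0],
    [0.5,0,0,0,0,0,0],
  ],
)

```text
time_s: 7.25
ee_pos: [0.5849, -0.0749, 0.1347]
eef_rot: [-3.141, -0.0, 2.072]
force: [0.6, -0.2, 0.8]
grip_width: 0.0341
grip_force: 0.0
```

```bash
python3 - <<'E'
from h import *
obs()
rows([(.585,-.073,.22,2.2,3),(.5395,.0035,.215,3.1416,9),(.5395,.0035,.141,3.1416,4)],.5)
E
```

```text
{'time_s': 7.25, 'ee_pos': [0.585, -0.075, 0.135], 'eef_rot': [-3.141, -0.0, 2.072], 'force': [0.621, -0.206, 0.769], 'moment': [-0.048, -0.149, -0.045], 'grip_width': 0.034, 'grip_force': 0.0, 'qpos': [-0.189, 0.452, 1.483, -0.0, 1.207, -0.69]}
[[0.5,0.01,0.01,-0.57,0.0,0.0,-0.043],[0.5,0.01,0.0,-0.57,0.0,0.0,-0.043],[0.5,0.01,0.01,-0.57,0.0,0.0,-0.043],[0.5,0.2,0.02,0.01,0.0,0.0,-0.105],[0.5,0.19,0.04,0.01,0.0,0.0,-0.105],[0.5,0.19,0.06,0.01,0.0,0.0,-0.105],[0.5,0.18,0.08,0.02,0.0,0.0,-0.105],[0.5,0.18,0.09,0.01,0.0,0.0,-0.105],[0.5,0.16,0.12,0.01,0.0,0.0,-0.105],[0.5,0.15,0.13,0.01,0.0,0.0,-0.105],[0.5,0.13,0.14,0.01,0.0,0.0,-0.105],[0.5,0.12,0.16,0.01,0.0,0.0,-0.105],[0.5,0.0,0.0,0.37,0.0,0.0,0.001],[0.5,0.0,0.0,0.37,0.0,0.0,0.001],[0.5,0.0,0.0,0.37,0.0,0.0,0.001],[0.5,0.0,0.0,0.37,0.0,0.0,0.001]]
max [0.2   0.16  0.57  0.    0.    0.105]
```

Request:
move_arm(
  increments=[
    [0.5,0,0,-0.57,0,0,-0.043],
    [0.5,0.01,0,-0.57,0,0,-0.043],
    [0.5,0.01,0.01,-0.57,0,0,-0.043],
    [0.5,0.2,0.02,0.01,0,0,-0.105],
    [0.5,0.19,0.04,0.01,0,0,-0.105],
    [0.5,0.19,0.06,0.01,0,0,-0.105],
    [0.5,0.18,0.08,0.02,0,0,-0.105],
    [0.5,0.18,0.09,0.01,0,0,-0.105],
    [0.5,0.16,0.12,0.01,0,0,-0.105],
    [0.5,0.15,0.13,0.01,0,0,-0.105],
    [0.5,0.13,0.14,0.01,0,0,-0.105],
    [0.5,0.12,0.16,0.01,0,0,-0.105],
    [0.5,0,0,0,0,0,0],
  ],
)

```text
time_s: 8.55
ee_pos: [0.5388, 0.0033, 0.2155]
eef_rot: [3.142, -0.0, -3.135]
force: [0.1, 1.0, -1.4]
grip_width: 0.047
grip_force: 0.0
```

```bash
python3 - <<'E'
from h import *
obs()
c=shot('wrist'); cv2.imwrite('pics/w3.png',c['color'])
E
```

```text
{'time_s': 8.55, 'ee_pos': [0.539, 0.003, 0.215], 'eef_rot': [3.142, -0.0, -3.135], 'force': [0.102, 0.974, -1.353], 'moment': [0.038, -0.167, -0.036], 'grip_width': 0.047, 'grip_force': 0.0, 'qpos': [-0.062, 0.267, 1.539, 0.0, 1.335, -1.64]}
```

View pics/w3.png

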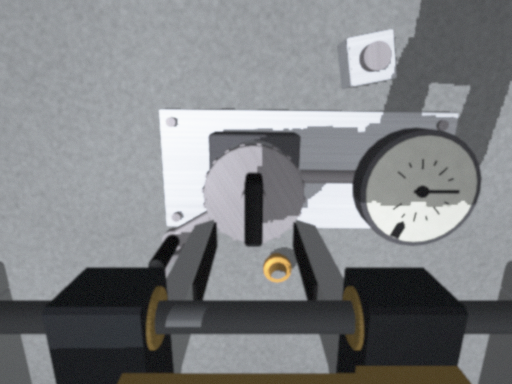

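The view shows the bar upright and centred between the fingers at (254,210), and the dial at (421,191). I'll descend, grip the bar, and turn about 0.9 rad first.

Request:
move_arm(
  increments=[
    [0.5,0,0,0.37,0,0,0],
    [0.5,0,0,0.37,0,0,0],
    [0.5,0,0,0.37,0,0,0],
    [0.5,0,0,0.37,0,0,0.005],
    [0.5,0,0,0,0,0,0],
    [0,0,0,0,0,0,0],
    [0,0,0,0,0,0,0],
    [0,0,0,0,0,0,0],
    [0,0,0,0,0,0,0],
    [0,0,0,0,0,0,0],
  ],
  force=5,
)

```text
time_s: 9.6
ee_pos: [0.5396, 0.0024, 0.1422]
eef_rot: [-3.141, 0.001, -3.142]
force: [-1.0, -6.4, 5.7]
grip_width: 0.014
grip_force: 7.1
```

Request:
move_arm(
  increments=[
    [0,0,0,0,0,0,0],
    [0,0,0,0,0,0,0],
  ],
  force=30,
)

```text
time_s: 9.8
ee_pos: [0.5396, 0.0024, 0.1422]
eef_rot: [-3.141, 0.001, 3.142]
force: [-0.9, -4.2, 7.1]
grip_width: 0.0139
grip_force: 33.7
```

Request:
move_arm(
  increments=[
    [0,0,0,0,0,0,0.06],
    [0,0,0,0,0,0,0.06],
    [0,0,0,0,0,0,0.06],
    [0,0,0,0,0,0,0.06],
    [0,0,0,0,0,0,0.06],
  ],
)

```text
time_s: 10.3
ee_pos: [0.5396, 0.0025, 0.1422]
eef_rot: [-3.141, 0.002, 2.839]
force: [-0.5, -3.1, 6.2]
grip_width: 0.0143
grip_force: 33.7
```

Request:
move_arm(
  increments=[
    [0,0,0,0,0,0,0.06],
    [0,0,0,0,0,0,0.06],
    [0,0,0,0,0,0,0.06],
    [0,0,0,0,0,0,0.06],
    [0,0,0,0,0,0,0.06],
    [0,0,0,0,0,0,0.06],
    [0,0,0,0,0,0,0.06],
    [0,0,0,0,0,0,0.06],
    [0,0,0,0,0,0,0.06],
    [0,0,0,0,0,0,0.06],
    [0,0,0,0,0,0,0],
  ],
)

```text
time_s: 11.4
ee_pos: [0.5398, 0.0027, 0.1422]
eef_rot: [3.14, 0.001, 2.24]
force: [1.9, -0.7, 5.4]
grip_width: 0.0136
grip_force: 32.9
```

```bash
python3 - <<'E'
from h import *
obs()
c=shot('wrist'); s=shot('side'); e=shot('scene')
# rectify dial to top view: 4 px/mm... 2mm offset tolerated
def rect(c,C=(.5408,.1685),h=.065,n=400):
    Pi=np.linalg.inv(c['P']); w=[(C[0]-h,C[1]+h),(C[0]+h,C[1]+h),(C[0]+h,C[1]-h),(C[0]-h,C[1]-h)]
    q=[]
    for x,y in w:
        a=np.array(c['K'])@(Pi@[x,y,.099,1])[:3]; q.append(a[:2]/a[2])
    H=cv2.getPerspectiveTransform(np.float32(q),np.float32([(0,0),(n,0),(n,n),(0,n)]))
    return cv2.warpPerspective(c['color'],H,(n,n),flags=cv2.INTER_CUBIC)
cv2.imwrite('pics/r4.png',np.hstack([cv2.resize(c['color'],(266,200)).copy() if 0 else rect(c),rect(s)])); cv2.imwrite('pics/r4e.png',rect(e)); cv2.imwrite('pics/w4.png',c['color'])
E
```

```text
{'time_s': 11.4, 'ee_pos': [0.54, 0.003, 0.142], 'eef_rot': [3.14, 0.001, 2.24], 'force': [1.912, -0.669, 5.42], 'moment': [-0.486, -0.144, -0.072], 'grip_width': 0.014, 'grip_force': 32.894, 'qpos': [-0.063, 0.337, 1.626, -0.0, 1.177, -0.731]}
```

View pics/r4.png

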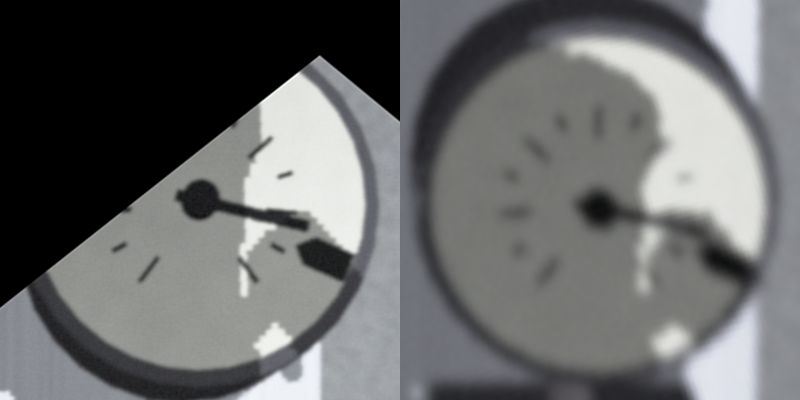

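The rectified dial shows the pivot at (200,200), the needle tip at (307,225), and the arrow centred near (325,258). About 11° of needle travel is left, and I'll work it out numerically.

```bash
cat > ang.py <<'E'
import numpy as np, cv2
def angs(im,px=None):
    g=cv2.cvtColor(im,cv2.COLOR_BGR2GRAY)
    dark=((g<65)).astype(np.uint8)
    yy,xx=np.mgrid[:400,:400]
    # pivot: centroid of dark hub (eroded, near the centre)
    hub=cv2.morphologyEx(dark,cv2.MORPH_OPEN,cv2.getStructuringElement(cv2.MORPH_ELLIPSE,(23,23)))
    m=(hub>0)&(np.hypot(xx-200,yy-200)<40); p=np.array([xx[m].mean(),yy[m].mean()])
    r=np.hypot(xx-p[0],yy-p[1]); a=np.arctan2(xx-p[0],-(yy-p[1]))
    n,l,st,_=cv2.connectedComponentsWithStats((dark>0).astype(np.uint8)*((r>30)&(r<150)).astype(np.uint8))
    out=[]
    for i in range(1,n):
        k=l==i
        if st[i,4]>60: out.append((int(st[i,4]),r[k].min().round(),r[k].max().round(),round(float(a[k].mean()),4),round(float(np.median(a[k])),4)))
    return p.round(1),out
E
python3 - <<'E'
import cv2; from ang import angs
im=cv2.imread('pics/r4.png')
for k in (im[:,:400],im[:,400:]): print(angs(k))
E
```

```text
(array([200. , 199.5]), [(23538, np.float64(40.0), np.float64(150.0), -0.6688, -0.6687), (731, np.float64(30.0), np.float64(110.0), 1.8106, 1.8098), (969, np.float64(108.0), np.float64(150.0), 2.0065, 2.0071)])
(array([199.1, 208.8]), [(842, np.float64(111.0), np.float64(150.0), 1.9696, 1.9693)])
```

Request:
move_arm(
  increments=[
    [0,0,0,0,0,0,0.05],
    [0,0,0,0,0,0,0.048],
    [0,0,0,0,0,0,0],
    [0,0,0,0,0,0,0],
  ],
)

```text
time_s: 11.95
ee_pos: [0.5398, 0.0027, 0.1422]
eef_rot: [3.14, 0.001, 2.144]
force: [2.3, -0.5, 5.5]
grip_width: 0.0139
grip_force: 32.9
```

```bash
cat >> ang.py <<'E'
def rect(c,C=(.5408,.1685),h=.065,n=400):
    Pi=np.linalg.inv(c['P']); q=[]
    for x,y in [(C[0]-h,C[1]+h),(C[0]+h,C[1]+h),(C[0]+h,C[1]-h),(C[0]-h,C[1]-h)]:
        a=np.array(c['K'])@(Pi@[x,y,.099,1])[:3]; q.append(a[:2]/a[2])
    H=cv2.getPerspectiveTransform(np.float32(q),np.float32([(0,0),(n,0),(n,n),(0,n)]))
    return cv2.warpPerspective(c['color'],H,(n,n),flags=cv2.INTER_CUBIC)
E
python3 - <<'E'
from h import *; from ang import *
obs()
im=rect(shot('wrist')); cv2.imwrite('pics/r5.png',im); print(angs(im))
E
```

```text
{'time_s': 11.95, 'ee_pos': [0.54, 0.003, 0.142], 'eef_rot': [3.14, 0.001, 2.144], 'force': [2.269, -0.496, 5.502], 'moment': [-0.431, -0.133, -0.067], 'grip_width': 0.014, 'grip_force': 32.888, 'qpos': [-0.063, 0.337, 1.626, -0.0, 1.177, -0.635]}
(array([192.4, 188.1]), [(34549, np.float64(30.0), np.float64(150.0), -0.5725, -0.5727), (1405, np.float64(30.0), np.float64(150.0), 2.1111, 2.092)])
```

Request:
move_arm(
  increments=[
    [0.5,0,0,0,0,0,0],
    [0.5,0,0,0,0,0,0],
    [0.5,0,0,0,0,0,0],
    [0.5,0,0,-0.4,0,0,0],
    [0.5,0,0,-0.6,0,0,0],
    [0.5,0,0,-0.6,0,0,0],
    [0.5,0.5,0,-0.5,0,0,0],
    [0.5,0.5,0,-0.5,0,0,0],
    [0.5,0,0,0,0,0,0],
    [0.5,0,0,0,0,0,0],
  ],
)

```text
time_s: 13.0
ee_pos: [0.5121, 0.0449, 0.2711]
eef_rot: [3.142, 0.0, 2.145]
force: [-0.5, -0.1, -0.7]
grip_width: 0.0471
grip_force: 0.0
```

```bash
python3 - <<'E'
from h import *; from ang import *
obs()
c=shot('wrist'); cv2.imwrite('pics/w6.png',c['color']); im=rect(c); cv2.imwrite('pics/r6.png',np.hstack([im,c['color'][:,56:456][:384].copy() if 0 else cv2.resize(c['color'],(400,400))])); print(angs(im))
s=shot('side'); im2=rect(s);print(angs(im2))
E
```

```text
{'time_s': 13.0, 'ee_pos': [0.512, 0.045, 0.271], 'eef_rot': [3.142, 0.0, 2.145], 'force': [-0.534, -0.124, -0.67], 'moment': [0.012, -0.121, 0.017], 'grip_width': 0.047, 'grip_force': 0.0, 'qpos': [0.016, 0.175, 1.522, -0.0, 1.444, -0.558]}
(array([198.9, 201.2]), [(595, np.float64(112.0), np.float64(150.0), 1.9955, 1.9963)])
(array([197.7, 206.3]), [(138, np.float64(132.0), np.float64(150.0), 1.9779, 1.9774)])
```

View pics/r6.png

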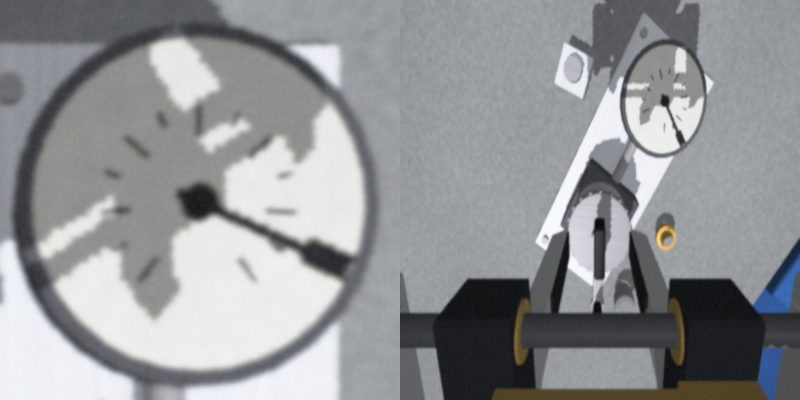

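The needle now runs straight into the set arrow, both at about 115°. I'll check that numerically and plan the move back to the handle.

```bash
python3 - <<'E'
from h import *; from ang import *
im=cv2.imread('pics/r6.png')[:,:400]; g=cv2.cvtColor(im,6).astype(float); p=(198.9,201.2)
for p in [(198.9,201.2),(199.5,201.5)]:
  th=np.arange(1.75,2.25,.004); rs=np.arange(30,150,4)
  for lo,hi in [(30,60),(60,105),(112,150)]:
    r=np.arange(lo,hi,2.)[:,None]
    v=cv2.remap(g.astype(np.float32),(p[0]+r*np.sin(th)).astype(np.float32),(p[1]-r*np.cos(th)).astype(np.float32),1)
    w=np.clip(np.percentile(v,60,axis=1,keepdims=True)-v-35,0,None); print(lo,hi,round(float((w*th).sum()/w.sum()),4))
rows([(.585,-.0745,.22,2.1,7),(.585,-.0745,.1345,2.1,4)],.5)
E
```

```text
30 60 2.0045
60 105 2.0115
112 150 1.9953
30 60 2.0038
60 105 2.0112
112 150 1.9951
[[0.5,-0.4,-0.01,0.14,0.0,0.0,0.006],[0.5,-0.4,0.0,0.15,0.0,0.0,0.006],[0.5,-0.4,-0.01,0.14,0.0,0.0,0.006],[0.5,-0.39,0.0,0.14,0.0,0.0,0.006],[0.5,-0.4,0.0,0.14,0.0,0.0,0.006],[0.5,-0.4,0.0,0.15,0.0,0.0,0.006],[0.5,-0.4,0.01,0.14,0.0,0.0,0.006],[0.5,0.0,0.0,0.43,0.0,0.0,0.0],[0.5,0.0,0.0,0.42,0.0,0.0,0.0],[0.5,0.0,0.0,0.43,0.0,0.0,0.0],[0.5,0.0,0.0,0.43,0.0,0.0,0.0]]
max [0.4   0.01  0.43  0.    0.    0.006]
```

Request:
move_arm(
  increments=[
    [0.5,-0.4,-0.01,0.14,0,0,0.006],
    [0.5,-0.4,0,0.15,0,0,0.006],
    [0.5,-0.4,-0.01,0.14,0,0,0.006],
    [0.5,-0.39,0,0.14,0,0,0.006],
    [0.5,-0.4,0,0.14,0,0,0.006],
    [0.5,-0.4,0,0.15,0,0,0.006],
    [0.5,-0.4,0.01,0.14,0,0,0.006],
    [0.5,0,0,0.43,0,0,0],
    [0.5,0,0,0.42,0,0,0],
    [0.5,0,0,0.43,0,0,0],
    [0.5,0,0,0.43,0,0,0],
    [0.3,0,0,0,0,0,0],
    [0.3,0,0,0,0,0,0],
    [0.3,0,0,0,0,0,0],
  ],
  force=40,
)

```text
time_s: 14.5
ee_pos: [0.5857, -0.0743, 0.137]
eef_rot: [3.141, 0.001, 2.102]
force: [-1.2, -0.2, -0.3]
grip_width: 0.029
grip_force: 0.0
```

```bash
cat >> h.py <<'E'
def push():
    F=[];o=ctrl.get_obs(); d=o['ee_pos'][:2]-np.array([.5395,.0035]); r=d/np.hypot(*d); t=np.array([-r[1],r[0]]); f=o['force']
    print('t',round(o['time_s'],2),'R',np.hypot(*d).round(4),'th',(np.arctan2(d[1],d[0])+np.pi/2).round(3),'yaw-90',round(o['eef_rot'][2]-np.pi/2,3),'Ftan',(f[:2]@t).round(2),'Frad',(f[:2]@r).round(2),'Fz',f[2].round(2),'w',o['grip_width'].round(4),o['grip_force'])
E
python3 -c "
from h import *
push()"
```

```text
Traceback (most recent call last):
  File "h.py", line 27, in push
    print('t',round(o['time_s'],2),'R',np.hypot(*d).round(4),'th',(np.arctan2(d[1],d[0])+np.pi/2).round(3),'yaw-90',round(o['eef_rot'][2]-np.pi/2,3),'Ftan',(f[:2]@t).round(2),'Frad',(f[:2]@r).round(2),'Fz',f[2].round(2),'w',o['grip_width'].round(4),o['grip_force'])
                                                                                                                                                                                                                                ^^^^^^^^^^^^^^^^^^^^^
AttributeError: 'float' object has no attribute 'round'
```

Now I'll push clockwise with the open-side finger. The first step is the 7 mm of play plus some free travel.

Request:
move_arm(
  increments=[
    [0.3,0.002,-0.09,0,0,0,0.05],
    [0.3,0.002,-0.09,0,0,0,0.05],
    [0.3,0.002,-0.09,0,0,0,0.05],
    [0.3,0.002,-0.09,0,0,0,0.05],
    [0.3,0.002,-0.09,0,0,0,0.05],
    [0.3,0.002,-0.09,0,0,0,0.05],
  ],
)

```text
time_s: 15.1
ee_pos: [0.5608, -0.0843, 0.1371]
eef_rot: [3.139, 0.001, 1.8]
force: [2.5, 0.3, -2.0]
grip_width: 0.028
grip_force: 1.1
```

```bash
sed -i "s/o\['grip_width'\].round(4)/round(o['grip_width'],4)/" h.py; python3 -c "
from h import *
push()"
```

```text
t 15.1 R 0.0903 th 0.238 yaw-90 0.229 Ftan 2.48 Frad 0.25 Fz -2.01 w 0.028 1.1130644381046295
```

Request:
move_arm(
  increments=[
    [0.3,0.002,-0.09,0,0,0,0.05],
    [0.3,0.002,-0.09,0,0,0,0.05],
    [0.3,0.002,-0.09,0,0,0,0.05],
    [0.3,0,0,0,0,0,0],
  ],
)

```text
time_s: 15.5
ee_pos: [0.5472, -0.0864, 0.1371]
eef_rot: [3.14, 0.001, 1.651]
force: [-0.1, 0.2, 0.2]
grip_width: 0.0281
grip_force: 0.0
```

```bash
python3 -c "
from h import *
push()"
```

```text
t 15.5 R 0.0902 th 0.085 yaw-90 0.08 Ftan -0.04 Frad -0.17 Fz 0.22 w 0.0281 0.0
```

Request:
move_arm(
  increments=[
    [0.3,0.002,-0.09,0,0,0,0.05],
    [0.3,0.002,-0.09,0,0,0,0.05],
    [0.3,0,0,0,0,0,0],
  ],
)

```text
time_s: 15.8
ee_pos: [0.5382, -0.0866, 0.1368]
eef_rot: [3.14, 0.0, 1.552]
force: [0.5, -0.9, 0.4]
grip_width: 0.0281
grip_force: 0.0
```

```bash
python3 -c "
from h import *
push()"
```

```text
t 15.8 R 0.0901 th -0.014 yaw-90 -0.018 Ftan 0.51 Frad 0.89 Fz 0.41 w 0.0281 0.0
```

Request:
move_arm(
  increments=[
    [0.3,0.002,-0.09,0,0,0,0.05],
    [0.3,0.002,-0.09,0,0,0,0.05],
  ],
)

```text
time_s: 16.0
ee_pos: [0.5297, -0.086, 0.1367]
eef_rot: [3.14, 0.0, 1.453]
force: [2.2, 0.6, 0.2]
grip_width: 0.0282
grip_force: 1.2
```

```bash
python3 -c "
from h import *
push()"
```

```text
t 16.0 R 0.09 th -0.109 yaw-90 -0.118 Ftan 2.1 Frad -0.84 Fz 0.16 w 0.0282 1.1612305417656898
```

Request:
move_arm(
  increments=[
    [0.3,0.002,-0.09,0,0,0,0.05],
    [0.3,0.001,-0.045,0,0,0,0.025],
  ],
)

```text
time_s: 16.2
ee_pos: [0.5228, -0.0849, 0.1367]
eef_rot: [3.14, 0.0, 1.377]
force: [2.9, -0.5, 1.9]
grip_width: 0.0283
grip_force: 1.2
```

```bash
python3 -c "
from h import *
push()"
```

```text
t 16.2 R 0.09 th -0.186 yaw-90 -0.193 Ftan 2.95 Frad -0.06 Fz 1.94 w 0.0283 1.2087349221110344
```

Request:
move_arm(
  increments=[
    [0.3,0.001,-0.09,0,0,0,0.05],
    [0.3,0.001,-0.045,0,0,0,0.025],
  ],
)

```text
time_s: 16.4
ee_pos: [0.516, -0.0834, 0.1364]
eef_rot: [3.14, 0.0, 1.302]
force: [2.6, -0.9, 2.1]
grip_width: 0.0285
grip_force: 1.3
```

Request:
move_arm(
  increments=[
    [0.3,0.001,-0.045,0,0,0,0.025],
    [0.3,0.001,-0.045,0,0,0,0.025],
  ],
)

```text
time_s: 16.6
ee_pos: [0.5119, -0.0821, 0.1364]
eef_rot: [3.14, -0.0, 1.251]
force: [5.6, -1.7, 4.2]
grip_width: 0.0284
grip_force: 2.7
```

```bash
python3 -c "
from h import *
push()"
```

```text
t 16.6 R 0.0899 th -0.312 yaw-90 -0.32 Ftan 5.86 Frad -0.1 Fz 4.21 w 0.0284 2.700209766626358
```

Request:
move_arm(
  increments=[
    [0.3,0.001,-0.045,0,0,0,0.025],
    [0.3,0.001,-0.045,0,0,0,0.025],
  ],
)

```text
time_s: 16.8
ee_pos: [0.5079, -0.0806, 0.1364]
eef_rot: [3.139, -0.0, 1.201]
force: [7.0, -2.2, 2.1]
grip_width: 0.0283
grip_force: 4.1
```

```bash
python3 -c "
from h import *
push()"
```

```text
t 16.8 R 0.0898 th -0.359 yaw-90 -0.37 Ftan 7.32 Frad -0.41 Fz 2.08 w 0.0283 4.145700037479401
```

Request:
move_arm(
  increments=[
    [0.3,0.001,-0.045,0,0,0,0.025],
    [0.3,0.001,-0.045,0,0,0,0.025],
  ],
)

```text
time_s: 17.0
ee_pos: [0.504, -0.079, 0.1364]
eef_rot: [3.139, -0.0, 1.151]
force: [10.6, -2.9, 0.3]
grip_width: 0.0281
grip_force: 5.6
```

```bash
python3 -c "
from h import *
push()"
```

```text
t 17.0 R 0.0898 th -0.406 yaw-90 -0.42 Ftan 10.9 Frad -1.53 Fz 0.34 w 0.0281 5.580834299325943
```

Request:
move_arm(
  increments=[
    [0.3,0.001,-0.045,0,0,0,0.025],
    [0.3,0.001,-0.045,0,0,0,0.025],
  ],
)

```text
time_s: 17.2
ee_pos: [0.5003, -0.0772, 0.1364]
eef_rot: [3.138, -0.001, 1.101]
force: [13.8, -5.4, -1.4]
grip_width: 0.028
grip_force: 7.0
```

```bash
python3 -c "
from h import *
push()"
```

```text
t 17.2 R 0.0897 th -0.452 yaw-90 -0.47 Ftan 14.72 Frad -1.19 Fz -1.36 w 0.028 7.019214928150177
```

Request:
move_arm(
  increments=[
    [0.3,0,-0.03,0,0,0,0.016],
  ],
)

```text
time_s: 17.3
ee_pos: [0.499, -0.0765, 0.1365]
eef_rot: [3.137, -0.001, 1.085]
force: [12.7, -4.1, -1.8]
grip_width: 0.0282
grip_force: 7.2
```

```bash
python3 -c "
from h import *
push()"
```

```text
t 17.3 R 0.0897 th -0.468 yaw-90 -0.486 Ftan 13.2 Frad -2.03 Fz -1.77 w 0.0282 7.156214565038681
```

Request:
move_arm(
  increments=[
    [0.3,0,-0.03,0,0,0,0.016],
    [0.3,0,0,0,0,0,0],
  ],
)

```text
time_s: 17.5
ee_pos: [0.4977, -0.0758, 0.1365]
eef_rot: [3.138, -0.001, 1.069]
force: [12.9, -4.5, -0.2]
grip_width: 0.0285
grip_force: 6.4
```

```bash
python3 -c "
from h import *
push()"
```

```text
t 17.5 R 0.0897 th -0.485 yaw-90 -0.502 Ftan 13.53 Frad -2.04 Fz -0.16 w 0.0285 6.440646797418594
```

Request:
move_arm(
  increments=[
    [0.3,0,-0.035,0,0,0,0.02],
  ],
)

```text
time_s: 17.6
ee_pos: [0.4965, -0.0751, 0.1365]
eef_rot: [3.137, -0.001, 1.049]
force: [15.4, -5.2, -2.3]
grip_width: 0.0285
grip_force: 8.1
```

```bash
python3 -c "
from h import *
push()"
```

```text
t 17.6 R 0.0896 th -0.501 yaw-90 -0.521 Ftan 15.96 Frad -2.84 Fz -2.27 w 0.0285 8.113878965377808
```

About 16 N of push, so it's tight. I'll back the finger off to mid-play, lift, and check the dial.

Request:
move_arm(
  increments=[
    [0.3,0,0.08,0,0,0,0],
    [0.3,0,0.08,0,0,0,0],
    [0.5,0,0,0,0,0,0],
    [0.5,0,0,0,0,0,0],
    [0.5,0,0,-0.5,0,0,0],
    [0.5,0,0,-0.7,0,0,0],
    [0.5,0,0,-0.7,0,0,0],
    [0.5,0,0,-0.8,0,0,0],
    [0.5,0.7,0,-0.3,0,0,-0.1],
    [0.5,0.7,0,0,0,0,-0.1],
    [0.5,0.7,0,0,0,0,-0.1],
    [0.5,0.7,0,0,0,0,-0.1],
    [0.5,0,0,0,0,0,0],
    [0.5,0,0,0,0,0,0],
  ],
)

```text
time_s: 19.0
ee_pos: [0.552, 0.0516, 0.2856]
eef_rot: [-3.141, 0.0, 1.45]
force: [-0.4, 0.0, 0.5]
grip_width: 0.047
grip_force: 0.0
```

```bash
python3 - <<'E'
from h import *; from ang import *
obs()
c=shot('wrist'); im=rect(c); cv2.imwrite('pics/r7.png',np.hstack([im,cv2.resize(c['color'],(400,400))])); print(angs(im))
g=cv2.cvtColor(im,6).astype(np.float32); p=angs(im)[0]; th=np.arange(1.75,2.25,.004)
for lo,hi in [(30,60),(60,105),(112,150)]:
    r=np.arange(lo,hi,2.)[:,None]
    v=cv2.remap(g,(p[0]+r*np.sin(th)).astype(np.float32),(p[1]-r*np.cos(th)).astype(np.float32),1)
    w=np.clip(np.percentile(v,60,axis=1,keepdims=True)-v-35,0,None); print(lo,hi,round(float((w*th).sum()/w.sum()),4))
E
```

```text
{'time_s': 19.0, 'ee_pos': [0.552, 0.052, 0.286], 'eef_rot': [-3.141, 0.0, 1.45], 'force': [-0.381, 0.031, 0.465], 'moment': [-0.069, -0.153, -0.023], 'grip_width': 0.047, 'grip_force': 0.0, 'qpos': [0.027, 0.263, 1.383, -0.0, 1.496, 0.148]}
(array([197.5, 202.7]), [(1108, np.float64(30.0), np.float64(150.0), 1.988, 1.9904)])
30 60 1.9952
60 105 2.0043
112 150 1.9781
```

View pics/r7.png

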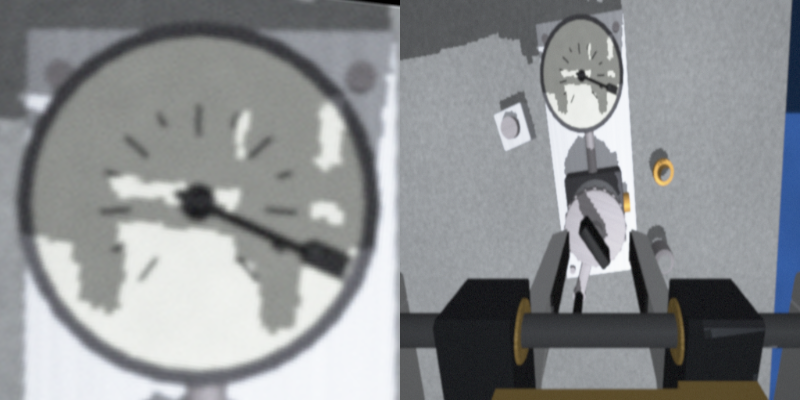

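The needle at (300,250) still lies on the set arrow at (325,258), within about 0.02 rad. The ring is tight, the robot is clear, and the fittings are untouched.

```bash
python3 -c "
from h import *
print(ctrl.hand_in())"
```

```text
the job is handed in; nothing more can be done
None
```

The regulator is reset and handed in at about 19 s: the ring was freed, the needle sits on the set hand to within about 0.02 rad by camera, the ring was retightened with a last push of about 16 N, and the robot was clear of everything.

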